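# Line up the proofing box's lid hinge

## Robot

A 6-joint arm with a two-finger parallel gripper is mounted at the origin on the work surface. World frame = base frame: x ahead of the robot, y to its left, z up, the work surface at z = 0. Lengths are in m, angles in rad, forces in N, time in s.
With the tool pointing down it reaches from about 0.35 to 0.85 m from the base axis. Payload 8.1 kg.
Tool frame: the origin (TCP) lies at the very end of the fingers, on their centre line; the grasp point (between the pads) lies 19 mm behind it; z points along the fingers, y is the line along which they close (so a half turn about z gives the same grasp; the last joint's range is limited). The gripper opens to 93 mm and grips with 3 to 60 N. Pads are 15 mm wide; open, the fingers measure 128 mm over their backs; the gripper's body (75 mm by 188 mm) begins 65 mm behind the grasp point.
Start: joints at [-1.392, 0.13, 1.488, -0, 1.523, -0.085], TCP at [0.156, -0.579, 0.219] pointing down, gripper open.
Joint ranges: [-2.96, 2.96], [-0.89, 2.26], [0.02, 2.5], [-1.34, 4.48], [0, 2.73], [-2.66, 2.66]. Speed limits (rad/s): [2.39, 2.39, 2.79, 3.14, 3.14, 3.14].

## Interface

Orientations are given as a rotation vector (axis times angle).
In Python, from plant import monitor, eyes, ticket gives the robot as it stands.
- The arm moves only by the tool arm_command, never from a script. Its argument "deltas" is a list that holds one entry, the list of rows, each a list of 6 numbers: the shift along the world's x, y, z in cm, then the turn, a rotation vector about the world's x, y, z in degrees. In form: [[[tx, ty, tz, rx, ry, rz], ...]]. A call has 1 to 12 rows; each row shifts and turns the commanded pose from where the row before left it; what a row does not reach is not made up. A row lasts 1/12 s, in which the tool goes at most 41.7 mm and 7.16 degrees, less where a joint would pass 70% of its speed; a pose out of reach is approached as far as the arm can. A call is refused whole if a number of a shift passes 4.17 or a number of a turn 7.16, either way. A call with a gripper value outside its range is refused whole. "gripper" is the opening, from -1 (shut) to 1 (fully open), set as the call begins (left out, the last holds). The fingers move at their own pace and stop on an object; "squeeze" is the grip in N (left out, the last holds). Time passes only in rows, so rows that do not move let the fingers close. It gives the time, the measured TCP pose, the force, the opening and the grip force at its end, in the units of the state.
- monitor.read_state(): the state, without advancing time (a new reading comes with each control period).
- eyes.read_camera(name): name is "side" or "top"; returns the picture (480x640x3 uint8, blue, green, red); there is no depth.
- eyes.camera_model(name): a dict with "fx", "fy", "cx", "cy" (pixels), "rvec" (rotation vector, rad) and "tvec" (3), from world to camera coordinates, as OpenCV has them. Camera axes: x right, y down, z forward; pixel columns grow to the right and rows downward; lengths in m; the calibration is good to about 2 mm. A picture is of the moment at which its call begins. camera_model takes no time and is no camera call.
- ticket.close_job(): hands the job in; it is judged then, once.
The state is a dict: "t": time; "q": joint angles; "dq": joint speeds; "joint_torque": joint torques, N m; "tool_pos": TCP position; "orientation": TCP orientation; "force": force on the tool from outside, world axes, zero at the start; "wrist_torque": the same for the moment, N m; "opening": finger opening in m; "gripper_force": force on a finger pad.
Only numpy, scipy, OpenCV 4.12 (cv2) and the standard library are available. Lean on these libraries where they do the work, as an engineer would, in place of code of your own. Each camera call takes 0.05 s, during which the arm holds its last target. There are 200 camera calls.

## Task

Push the wooden proofing box along the rollers until it is fully home against the stop of the bay, keeping it down on the rollers. Then lift its lid (the tallest thing in the drying rack, with a hinge leaf on its lower edge) out of the rack and hold it upright over the box's hinge, leaf side towards the box, its knuckle in the middle of the gap between the box's two knuckles with all the holes in line, ready for a workmate to slip the pin through. Finish while still holding it there, hanging still in the gripper without resting or leaning on the box, and leave everything else on the bench and in the rack in its place.

Things in the scene. Friction and masses are not known exactly. Their poses are not given: they have to be found in the camera images.
- bay (a point): Middle of the bay at the end of the roller track, on top of the rollers (40 mm above the bench): where the box's origin is when the box is home. Axes as the track's. The stop's rubber face is 100 mm ahead (+y), 100 mm wide and 50 to 78 mm above the bench. Bay guides start 120 mm behind this point, 43 mm above the roller tops, mouth flared.
- track: Fixed level steel roller track; origin on the bench under bay, y along it (+y to the stop). 14 free-turning rollers 27 mm thick, 36 mm apart, from 390 mm behind the origin to 80 mm ahead. Side channels stand 13 mm above the roller tops, 147 mm apart inside. A box on the rollers takes a few N to push and stays where it is left.
- box: Open plywood box, 140 (x) x 200 (y) x 85 (z) mm, walls 10 mm, about 0.6 kg, on the rollers with 3.5 mm side play. Origin: centre of its underside; y along the track, x towards its hinge wall (away from the robot). Starts 100 to 230 mm short of the bay.
- box_hinge (a point): Middle of the box's hinge: on the axis of the two steel knuckles on its +x wall, half-way between them. Hinge axis = y; axes as the box's; 84 mm (x) and 86.5 mm (z) from the box's origin. Knuckles: tubes 20 mm outside, 12 mm hole, 30 mm long, 48 mm gap between them. The axis is 14 mm out from the wall and 1.5 mm above the rim.
- lid: Plywood lid 12 (x) x 200 (y) x 140 (z) mm, about 0.3 kg, widest and tallest of the three things in the rack, on its hinge edge. Origin: middle of the panel's lower edge; z up the panel, +x out of the plain outer face (away from the robot in the rack). Steel leaf 40 x 40 mm, 3 mm thick, on the -x face. Grip the top edge across the 12 mm. Held right, its axes are parallel to the box's.
- lid_knuckle (a point): Centre of the hole of the lid's one knuckle: steel tube 20 mm outside, 12 mm hole, 40 mm long along the lid's y; 7.5 mm towards -x and 14 mm below the lid's origin.
- rack: Fixed drying rack: two wooden rails along its x, 34 mm high, 140 mm apart, with pairs of steel pegs up to 83 mm above the bench that make three slots at x = -60, 0 and 60 mm. Lid, board and slab stand in them on edge in any order, their x along the rack's x, the lid with 2 mm play each side; lift straight up by 80 mm to clear. Origin: centre, on the bench.
- board: Bystander in the rack: plain wooden board 12 x 170 x 100 mm on edge, no hinge. Origin: middle of its lower edge.
- slab: Bystander in the rack: white plastic cutting slab 12 x 165 x 85 mm on edge. Origin: middle of its lower edge.
- pin: Bystander: steel hinge pin lying on the bench, 8 mm thick, 120 mm long along its y, head 12 mm. Origin: under its middle, on the bench.
- cutter: Bystander: round steel ring cutter, 72 mm wide, with an arched wooden handle, 80 mm high. Origin: centre, on the bench.
- stamp: Bystander: dark metal pastry stamp, 68 mm wide, 56 mm high. Origin: centre, on the bench.
- tumbler: Bystander: grey insulated tumbler, 80 mm wide, 202 mm high. Origin: centre, on the bench.
- bowl: Bystander: steel bowl, 110 mm wide, 45 mm high. Origin: centre, on the bench.
- scraper: Bystander: bench scraper lying flat, blade 100 x 140 mm with a wooden grip, 16 mm high. Origin: about its middle, on the bench.

How it is judged:
By the outcome, as a careful person would: the job done as asked, in the order asked, and still so for the second after the job is handed in, while the arm keeps its last pose, push and grip.
It also fails if it takes over 64 s, if anything falls off the work surface, if the arm or the gripper's body presses on something with over 40 N, if the wrist force passes 120 N, or if a joint passes its speed limit or range.

## Working session

There is one attempt and no reset: what is moved stays moved. The work goes in short steps, Python scripts to look and compute and a tool call to move; the robot and the scene stay as the last step left them, time stands still between calls to the robot, and variables do not carry over. Pictures are saved under pics/ and viewed, at most 10 in all, crops included, and the job is handed in when it is done.

Besides the shell and the picture viewer there is one more tool, called after "Call:" as a command line: name --argument value ..., lists and objects as JSON in quotes. arm_command: Moves the arm, as the interface text tells. Its arguments: {"type":"object","properties":{"deltas":{"type":"array"},"gripper":{"type":"number"},"squeeze":{"type":"number"}},"required":["deltas"]}

```bash
mkdir -p pics; ls
python3 - <<'E'
from plant import monitor, eyes
import cv2,json
s=monitor.read_state();print(s)
for n in("top","side"):
    cv2.imwrite(f"pics/{n}0.png",eyes.read_camera(n));print(n,eyes.camera_model(n))
E
```

```text
pics
{'t': 0.0, 'q': array([-1.39240818e+00,  1.31162104e-01,  1.48926322e+00, -1.99383942e-05,
        1.52297694e+00, -8.53918773e-02]), 'dq': array([-0.00020953, -0.00015397,  0.00052537, -0.00081234,  0.00028049,
        0.00076783]), 'joint_torque': array([ 1.92094383e-03, -5.59841716e+01, -4.91758204e+01,  7.69483997e-02,
        3.54278809e-02, -1.42988692e-04]), 'tool_pos': array([ 0.15635878, -0.57869133,  0.21759569]), 'orientation': array([-3.11251703e+00, -4.12908399e-01,  1.63279173e-04]), 'force': array([ 0.55464529,  0.08497735, -0.1543632 ]), 'wrist_torque': array([0.04481617, 0.01159494, 0.04546464]), 'gripper_force': 0.0, 'opening': 0.09317786959394142}
top {'fx': 447.86226789826964, 'fy': 447.86226789826964, 'cx': 319.8503281134482, 'cy': 244.6981990500531, 'rvec': array([ 2.15734423, -2.1220306 ,  0.11228145]), 'tvec': array([0.10584921, 0.56609113, 0.8815182 ])}
side {'fx': 576.6877107091983, 'fy': 576.6877107091983, 'cx': 322.3330599537892, 'cy': 242.74074172569857, 'rvec': array([ 2.37779012, -0.36573864,  0.14662694]), 'tvec': array([-0.51962934,  0.26022964,  0.99321154])}
```

View pics/top0.png

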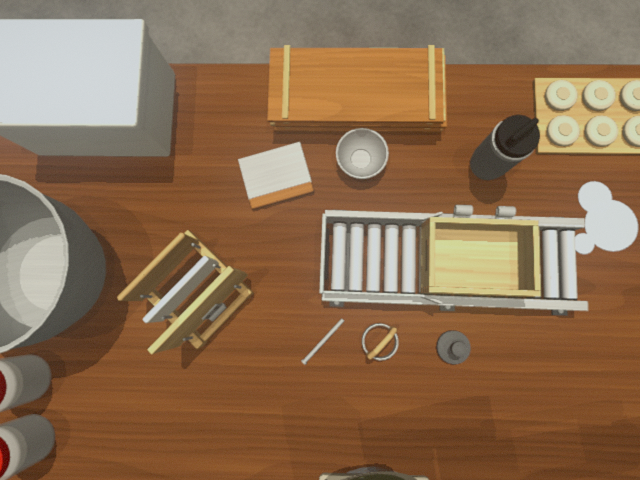

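View pics/side0.png

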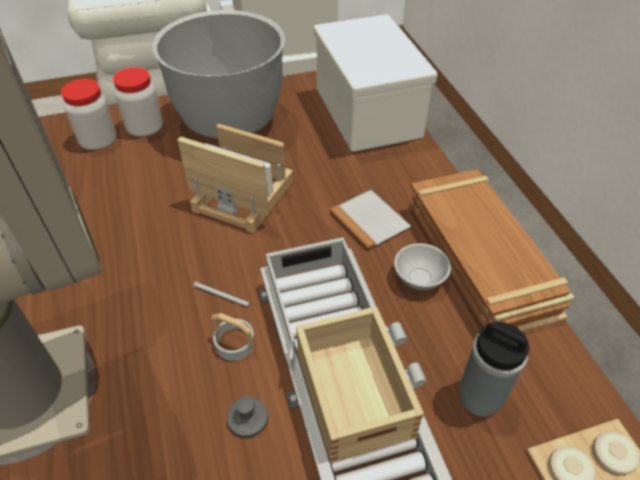

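Top view: stop is at the left end (≈ (323,257)), the box at (428–540, 218–298), and the rack at about (185,290). The lid is the panel nearest the robot, with its leaf at (213,312). I'll enlarge these next.

```bash
cat > h.py <<'E'
import numpy as np,cv2
from plant import monitor, eyes
from scipy.optimize import least_squares
from scipy.spatial.transform import Rotation as R
M={n:eyes.camera_model(n) for n in("top","side")}
def proj(n,P):
    m=M[n];K=np.array([[m['fx'],0,m['cx']],[0,m['fy'],m['cy']],[0,0,1]])
    return cv2.projectPoints(np.asarray(P,float).reshape(-1,3),m['rvec'],m['tvec'],K,None)[0][:,0]
def back(n,uv,z):
    m=M[n];Rm=cv2.Rodrigues(m['rvec'])[0];d=Rm.T@np.array([(uv[0]-m['cx'])/m['fx'],(uv[1]-m['cy'])/m['fy'],1]);c=-Rm.T@m['tvec']
    return c+d*(z-c[2])/d[2]
def place(p,P):  # p = x,y,yaw[,z]
    c,s=np.cos(p[2]),np.sin(p[2]);P=np.asarray(P,float)
    return np.c_[p[0]+c*P[:,0]-s*P[:,1],p[1]+s*P[:,0]+c*P[:,1],P[:,2]+(p[3] if len(p)>3 else 0)]
def fit(obs,p0):  # obs: list (cam,(u,v),(local xyz))
    f=lambda p:np.concatenate([proj(n,place(p,[P]))[0]-uv for n,uv,P in obs])
    r=least_squares(f,p0,loss='soft_l1',f_scale=1.5);return r.x,np.round(f(r.x).reshape(-1,2),1)
def crop(src,x,y,w,h,s):
    c=cv2.resize(src[y:y+h,x:x+w],None,fx=s,fy=s,interpolation=cv2.INTER_CUBIC)
    for k in range(0,w,20):cv2.putText(c,str(x+k),(k*s,10),0,.35,(255,0,255),1);cv2.line(c,(k*s,12),(k*s,18),(255,0,255),1)
    for k in range(0,h,20):cv2.putText(c,str(y+k),(0,k*s+4),0,.35,(255,0,255),1);cv2.line(c,(24,k*s),(30,k*s),(255,0,255),1)
    return c
E
python3 - <<'E'
from h import *
t=cv2.imread('pics/top0.png');s=cv2.imread('pics/side0.png')
a=crop(t,110,225,150,135,4);b=crop(t,315,200,280,115,2)
c=crop(s,175,115,130,120,5)
cv2.imwrite('pics/c1.png',a);cv2.imwrite('pics/c2.png',c)
cv2.imwrite('pics/c3.png',np.vstack([crop(t,315,200,266,120,3)]))
cv2.imwrite('pics/c4.png',crop(s,255,230,195,200,3))
E
```

```text
(no output)
```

View pics/c1.png

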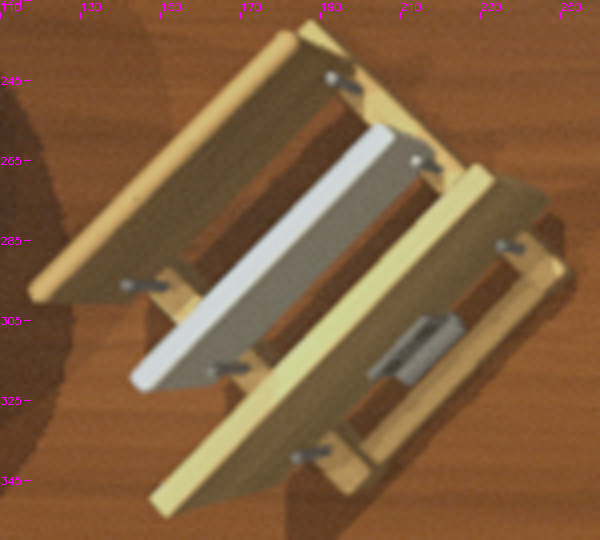

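View pics/c2.png

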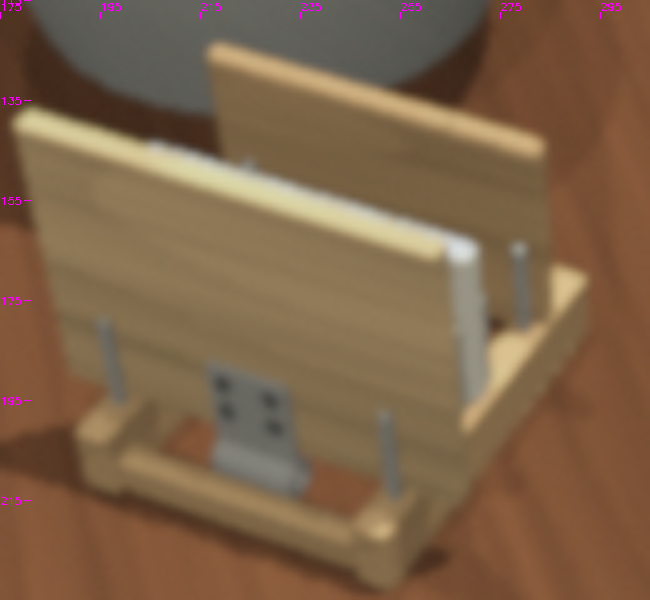

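View pics/c3.png

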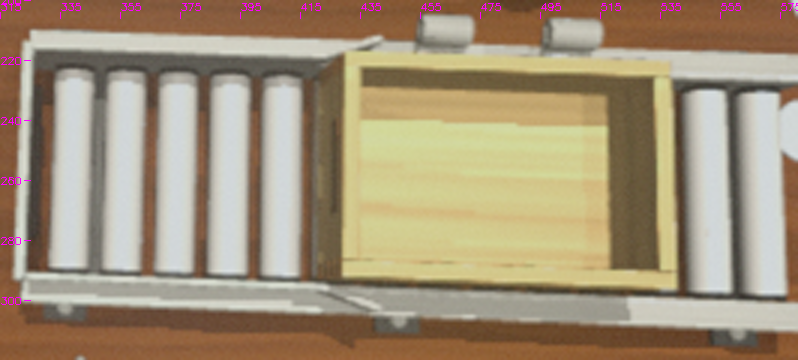

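View pics/c4.png

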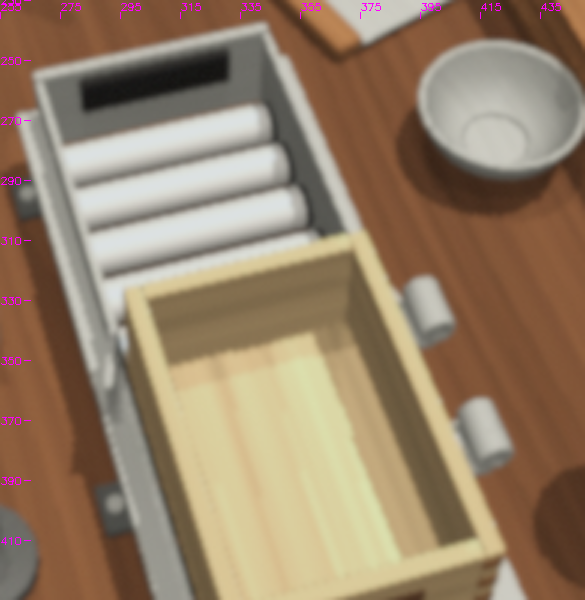

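Run:
```python
from h import *
B=lambda x,y:(x*.07,y*.1,.085)
ob=[("top",(429.3,217.7),B(1,1)),("top",(538.3,221),B(1,-1)),("top",(429.3,292.3),B(-1,1)),("top",(540.7,295.7),B(-1,-1)),
("side",(297.3,327.3),B(-1,1)),("side",(375.7,308.3),B(1,1)),("side",(422.3,414),B(1,-1))]
ob=[(n,u,(P[0],P[1],.125)) for n,u,P in ob]
print("box",*fit(ob,[.55,-.2,0]))
S=[("side",(281.7,256.7),(-.05,.1,.078)),("side",(331,246.7),(.05,.1,.078)),("side",(331,256),(.05,.1,.05)),("side",(282.3,266.7),(-.05,.1,.05))]
print("track",*fit(S,[.55,0,0]))
L=[("top",(228.75,265.75),(.006,-.1,.14)),("top",(234,269.5),(-.006,-.1,.14)),("top",(147.5,349.25),(.006,.1,.14)),("top",(152,354.5),(-.006,.1,.14)),
("side",(177.4,140),(-.006,.1,.14)),("side",(181,136.6),(.006,.1,.14)),("side",(263,166.6),(-.006,-.1,.14)),("side",(188.6,189.4),(-.006,.1,0)),("side",(267.4,212.6),(-.006,-.1,0))]
p,r=fit(L,[.5,.3,.75,.034]);print("lid",p,r)
print(proj("side",place(p,[(-.0075,.02,-.014),(-.0075,-.02,-.014)])))
for n,u,z in [("cutter",(380,342),.04),("stamp",(455,347),.05),("pin",(323,341),.0),("bowl",(361,155),.04),("tumb",(518,132),.2),("scr",(275,175),.01)]: print(n,back("top",u,z))
```

```text
box [ 0.53651945 -0.19107189 -0.0204802 ] [[ 1.1 -1. ]
 [ 0.8 -0.8]
 [ 0.6 -0.2]
 [ 0.4  0.6]
 [-2.8 -1.3]
 [-0.4 -1.8]
 [ 0.1 -0.1]]
track [ 5.41792516e-01 -2.91652573e-04 -2.68761867e-02] [[-0.4  0.4]
 [ 0.4 -0.2]
 [ 0.2 -0. ]
 [-0.3 -0.2]]
lid [0.43181842 0.33262832 0.83378772 0.03332901] [[ 0.3 -1.7]
 [-0.1 -0.8]
 [-0.1 -0.5]
 [ 0.2 -0.9]
 [-0.7 -0.4]
 [-1.  -0.2]
 [-1.2 -0.6]
 [-0.5  0.5]
 [-0.8  3.8]]
[[219.12929382 205.24221893]
 [234.70827802 210.53523567]]
cutter [ 0.37073019 -0.00805665  0.04      ]
stamp [ 0.36492191 -0.15315988  0.05      ]
pin [0.3671912  0.10605149 0.        ]
bowl [0.75584376 0.03200597 0.04      ]
tumb [ 0.74460462 -0.22889524  0.2       ]
scr [0.71941785 0.21625837 0.01      ]
```

Call:
arm_command --deltas '[[[3.2,1.8,0,0,0,6.1],[3.2,1.8,0,0,0,6.1],[3.2,1.8,0,0,0,6.1],[3.2,1.8,0,0,0,6.1],[3.2,1.8,0,0,0,6.1],[3.2,1.8,0,0,0,6.1],[3.2,1.8,0,0,0,6.1],[3.2,1.8,0,0,0,6.1],[3.2,1.8,0,0,0,6.1],[3.2,1.8,0,0,0,6.1],[3.2,1.8,0,0,0,6.1],[3.2,1.8,0,0,0,6.1]]]' --gripper -1

```text
t: 1.1
tool_pos: [0.5417, -0.3619, 0.2181]
orientation: [-2.247, -2.194, 0.0]
force: [-0.4, -1.2, -0.4]
opening: 0.0177
gripper_force: 0.0
```

Call:
arm_command --deltas '[[[0,0,-2.4,0,0,0],[0,0,-2.4,0,0,0],[0,0,-2.4,0,0,0],[0,0,-2.4,0,0,0],[0,0,-2.4,0,0,0],[0,0,-2.4,0,0,0],[0,0,0,0,0,0],[0,0,0,0,0,0]]]'

```text
t: 1.77
tool_pos: [0.539, -0.3621, 0.0726]
orientation: [-2.251, -2.185, 0.001]
force: [0.6, -0.3, 0.4]
opening: 0.0003
gripper_force: 0.0
```

Call:
arm_command --deltas '[[[0,1.2,0,0,0,0],[0,1.2,0,0,0,0],[0,1.2,0,0,0,0],[0,1.0,0,0,0,0],[0,0.8,0,0,0,0],[0,0.5,0,0,0,0],[0,0.6,0,0,0,0],[0,0.8,0,0,0,0],[0,1.0,0,0,0,0],[0,1.0,0,0,0,0],[0,1.0,0,0,0,0],[0,1.0,0,0,0,0]]]'

```text
t: 2.77
tool_pos: [0.5406, -0.2493, 0.0748]
orientation: [2.254, 2.188, 0.0]
force: [1.0, -1.5, 1.1]
opening: 0.0008
gripper_force: 1.2
```

Call:
arm_command --deltas '[[[0,1.0,0,0,0,0],[0,1.0,0,0,0,0],[0,1.0,0,0,0,0],[0,1.0,0,0,0,0],[0,1.0,0,0,0,0],[0,1.0,0,0,0,0],[0,1.0,0,0,0,0],[0,0.8,0,0,0,0],[0,0.7,0,0,0,0],[0,0.6,0,0,0,0],[0,0.5,0,0,0,0],[0,0.5,0,0,0,0]]]'

```text
t: 3.77
tool_pos: [0.5403, -0.1488, 0.0745]
orientation: [-2.254, -2.188, 0.0]
force: [1.1, -2.1, -0.3]
opening: 0.0007
gripper_force: 0.9
```

Call:
arm_command --deltas '[[[0,0.4,0,0,0,0],[0,0.4,0,0,0,0],[0,0.4,0,0,0,0],[0,0.4,0,0,0,0],[0,0.4,0,0,0,0],[0,0.4,0,0,0,0],[0,0.3,0,0,0,0],[0,0.3,0,0,0,0],[0,0.2,0,0,0,0],[0,0.2,0,0,0,0]]]'

```text
t: 4.6
tool_pos: [0.5404, -0.115, 0.0746]
orientation: [-2.254, -2.189, 0.0]
force: [1.1, -2.1, -0.6]
opening: 0.0003
gripper_force: 0.7
```

Call:
arm_command --deltas '[[[0,0.2,0,0,0,0],[0,0.2,0,0,0,0],[0,0.1,0,0,0,0]]]'

```text
t: 4.85
tool_pos: [0.5417, -0.1129, 0.0757]
orientation: [2.25, 2.184, -0.002]
force: [3.1, -17.0, -0.6]
opening: 0.0004
gripper_force: 8.3
```

Call:
arm_command --deltas '[[[0,0.1,0,0,0,0],[0,0,0,0,0,0],[0,0,0,0,0,0]]]'

```text
t: 5.1
tool_pos: [0.5418, -0.1128, 0.0759]
orientation: [2.25, 2.183, -0.003]
force: [3.5, -16.3, -0.3]
opening: 0.0006
gripper_force: 8.2
```

Run:
```python
from h import *
s=monitor.read_state();print(s['tool_pos'],s['force'])
t=eyes.read_camera("top");d=eyes.read_camera("side")
cv2.imwrite('pics/t1.png',t);cv2.imwrite('pics/s1.png',d)
cv2.imwrite('pics/m1.png',np.hstack([crop(t,310,190,130,130,3),crop(d,255,230,135,130,3)]))
```

```text
[ 0.54184821 -0.11279025  0.07591624] [  3.50303518 -16.25620291  -0.33930118]
```

View pics/m1.png

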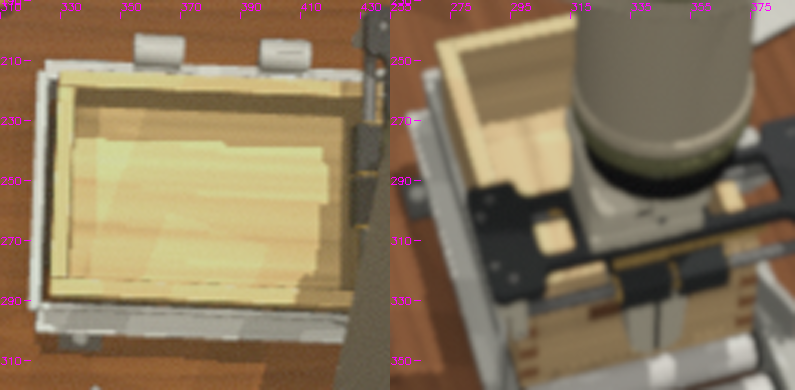

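Run:
```python
from h import *
for u in[(329.3,214),(326.7,287.7)]: print(back("top",u,.125))
T=[.5418,-.0003,-.0235]
print(place(T,[(.07,.1,.125),(-.07,.1,.125)]),proj("top",place(T,[(.07,.1,.125),(-.07,.1,.125)])))
```

```text
[0.61123872 0.09598783 0.125     ]
[0.47329923 0.09862921 0.125     ]
[[0.61413046 0.09802754 0.125     ]
 [0.47416911 0.10131724 0.125     ]] [[328.23822156 212.4750057 ]
 [325.24533166 287.19956614]]
```

Call:
arm_command --deltas '[[[0,-0.5,0,0,0,0],[0,-1.5,0,0,0,0],[0,-2,0,0,0,0],[0,0,3,0,0,0],[0,0,4,0,0,0],[0,0,4,0,0,0],[0,0,4,0,0,0],[0,0,2,0,0,0],[-3,0,0,0,0,0],[-4,0,0,0,0,0]]]' --gripper 0.1

```text
t: 6.03
tool_pos: [0.472, -0.1492, 0.2465]
orientation: [2.25, 2.188, 0.003]
force: [-0.8, 0.2, 0.1]
opening: 0.0511
gripper_force: 0.0
```

Run:
```python
from h import *
t=eyes.read_camera("top");d=eyes.read_camera("side")
cv2.imwrite('pics/t2.png',t);cv2.imwrite('pics/s2.png',d)
a=crop(t,315,195,130,110,4);b=crop(d,255,225,150,110,4)[:440,:]
c=np.zeros((600,800,3),np.uint8)
a=crop(t,315,195,100,120,5)[:600,:400] if 0 else crop(t,315,195,130,110,3)
b=crop(d,255,225,135,200,3)
c[:330,:390]=a;c[:600,395:]=b
cv2.imwrite('pics/m2.png',c)
```

```text
(no output)
```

View pics/m2.png

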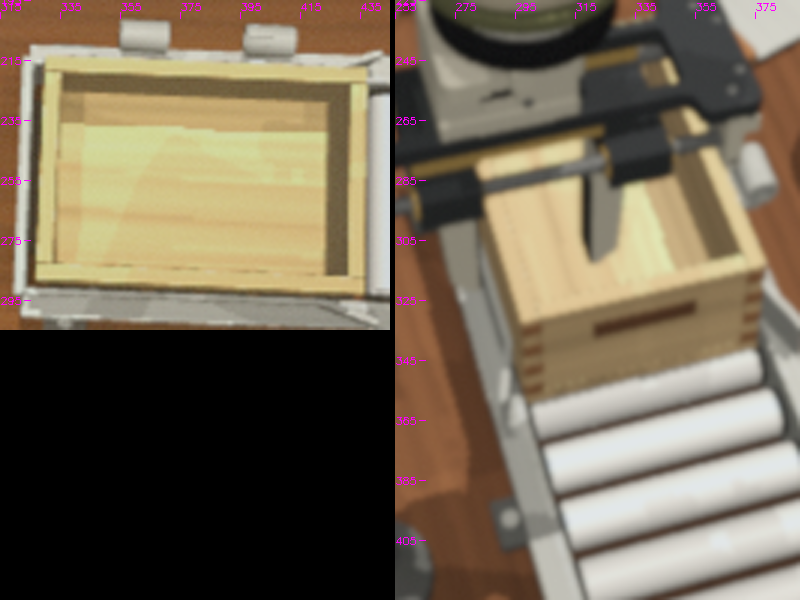

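The box is against something firm. I'll check numerically, in the same camera, whether that is the stop: intensity profiles along the track before and after the push.

Run:
```python
from h import *
for f in("top0","t2"):
    g=cv2.cvtColor(cv2.imread(f'pics/{f}.png'),6)
    for v in (240,270): print(f,v,[(u,int(x)) for u,x in zip(range(316,340),g[v-3:v+4,316:340].mean(0))])
T=[.5418,-.0003,-.0235]
for z in(.05,.078): print(z,proj("top",place(T,[(.02,.1,z),(-.035,.1,z)])))
print(proj("top",place(T,[(.02,.1,.125),(-.035,.1,.125)])), proj("top",place(T,[(.02,.1,.125),(.02,.101,.125)])))
T2=[.5365,-.1911,-.0205]
g=cv2.cvtColor(cv2.imread('pics/top0.png'),6)
for v in(230,270):
  for u0 in (422,534): print(v,[(u,int(x)) for u,x in zip(range(u0,u0+14),g[v-3:v+4,u0:u0+14].mean(0))])
g=cv2.cvtColor(cv2.imread('pics/t2.png'),6)
for v in(230,270): print("t2",v,[(u,int(x)) for u,x in zip(range(425,445),g[v-3:v+4,425:445].mean(0))])
```

```text
top0 240 [(316, 93), (317, 92), (318, 93), (319, 91), (320, 97), (321, 148), (322, 197), (323, 209), (324, 181), (325, 117), (326, 68), (327, 64), (328, 66), (329, 82), (330, 88), (331, 89), (332, 96), (333, 145), (334, 187), (335, 204), (336, 210), (337, 211), (338, 212), (339, 212)]
top0 270 [(316, 97), (317, 96), (318, 95), (319, 103), (320, 164), (321, 203), (322, 211), (323, 173), (324, 102), (325, 68), (326, 67), (327, 66), (328, 73), (329, 88), (330, 91), (331, 99), (332, 155), (333, 190), (334, 204), (335, 210), (336, 212), (337, 213), (338, 212), (339, 213)]
t2 240 [(316, 93), (317, 93), (318, 92), (319, 91), (320, 96), (321, 149), (322, 197), (323, 209), (324, 181), (325, 115), (326, 67), (327, 62), (328, 95), (329, 182), (330, 199), (331, 196), (332, 197), (333, 196), (334, 170), (335, 182), (336, 197), (337, 197), (338, 197), (339, 197)]
t2 270 [(316, 95), (317, 95), (318, 94), (319, 103), (320, 164), (321, 202), (322, 211), (323, 173), (324, 103), (325, 65), (326, 70), (327, 122), (328, 182), (329, 197), (330, 196), (331, 195), (332, 185), (333, 158), (334, 174), (335, 1
[... 756 characters left out ...]
32, 197), (433, 195), (434, 192), (435, 192)]
270 [(534, 174), (535, 196), (536, 196), (537, 196), (538, 196), (539, 177), (540, 124), (541, 72), (542, 68), (543, 91), (544, 125), (545, 153), (546, 174), (547, 190)]
t2 230 [(425, 96), (426, 96), (427, 93), (428, 95), (429, 93), (430, 93), (431, 119), (432, 183), (433, 197), (434, 196), (435, 196), (436, 190), (437, 157), (438, 147), (439, 176), (440, 195), (441, 204), (442, 210), (443, 211), (444, 212)]
t2 270 [(425, 98), (426, 96), (427, 94), (428, 96), (429, 94), (430, 105), (431, 175), (432, 193), (433, 191), (434, 191), (435, 189), (436, 149), (437, 128), (438, 159), (439, 182), (440, 198), (441, 207), (442, 212), (443, 213), (444, 213)]
```

Run:
```python
from h import *
for n in M: print(n,-cv2.Rodrigues(M[n]['rvec'])[0].T@M[n]['tvec'])
for z in(.15,.2,.25): print(z,back("top",(105,270),z),back("side",(180,110),z),back("side",(220,40),z))
s=monitor.read_state();print(s['q'],s['tool_pos'],R.from_rotvec(s['orientation']).as_matrix().round(4))
```

```text
top [0.44276561 0.08862837 0.95123141]
side [ 0.34814628 -0.6120156   0.9101837 ]
0.15 [0.49742033 0.50121522 0.15      ] [0.37614419 0.53408494 0.15      ] [0.5216584  0.81992114 0.15      ]
0.2 [0.49400966 0.47546818 0.2       ] [0.37430267 0.45870181 0.2       ] [0.51024588 0.72573754 0.2       ]
0.25 [0.49059899 0.44972113 0.25      ] [0.37246114 0.38331868 0.25      ] [0.49883337 0.63155394 0.25      ]
[-4.12762093e-01 -1.79551273e-01  1.74864142e+00 -1.55682675e-04
  1.57707982e+00 -3.82942918e-01] [ 0.46557027 -0.14805203  0.24315757] [[ 0.0298  0.9995 -0.0043]
 [ 0.9996 -0.0298  0.0017]
 [ 0.0016 -0.0043 -1.    ]]
```

Call:
arm_command --deltas '[[[-0.24,3.43,0,0,0,3.54],[-0.24,3.43,0,0,0,3.54],[-0.24,3.43,0,0,0,3.54],[-0.24,3.43,0,0,0,3.54],[-0.24,3.43,0,0,0,3.54],[-0.24,3.43,0,0,0,3.54],[-0.24,3.43,0,0,0,3.54],[-0.24,3.43,0,0,0,3.54],[-0.24,3.43,0,0,0,3.54],[-0.24,3.43,0,0,0,3.54],[-0.24,3.43,0,0,0,3.54],[-0.24,3.43,0,0,0,3.54]]]'

```text
t: 7.13
tool_pos: [0.441, 0.2645, 0.2447]
orientation: [-1.303, -2.858, -0.0]
force: [0.7, 0.1, -0.3]
opening: 0.0508
gripper_force: 0.0
```

Call:
arm_command --deltas '[[[-0.24,3.43,0,0,0,3.54],[-0.24,3.43,0,0,0,3.54],[0,0,0,0,0,0],[0,0,0,0,0,0],[0,0,0,0,0,0]]]'

```text
t: 7.55
tool_pos: [0.4366, 0.331, 0.2443]
orientation: [-1.129, -2.931, 0.001]
force: [0.9, -0.4, 0.7]
opening: 0.051
gripper_force: 0.0
```

Run:
```python
from h import *
s=monitor.read_state();A=R.from_rotvec(s['orientation']).as_matrix()
print(s['t'],s['tool_pos'],A.round(4),np.arctan2(A[1,1],A[0,1]),s['force'],s['opening'])
```

```text
7.55 [0.43659913 0.33097112 0.24426744] [[-7.418e-01  6.706e-01 -8.000e-04]
 [ 6.706e-01  7.418e-01 -6.000e-04]
 [ 2.000e-04 -1.000e-03 -1.000e+00]] 0.835791382636304 [ 0.85132068 -0.44989697  0.65418201] 0.051021369939187634
```

Call:
arm_command --deltas '[[[-0.25,0.08,0,0,0,0],[-0.25,0.08,-1,0,0,0],[0,0,-1.9,0,0,0],[0,0,-1.9,0,0,0],[0,0,-1.9,0,0,0],[0,0,-1.5,0,0,0],[0,0,-1.3,0,0,0],[0,0,-1,0,0,0],[0,0,0,0,0,0],[0,0,0,0,0,0]]]'

```text
t: 8.38
tool_pos: [0.4317, 0.3322, 0.1393]
orientation: [-1.13, -2.931, 0.001]
force: [0.1, 0.3, 1.0]
opening: 0.0511
gripper_force: 0.0
```

Call:
arm_command --deltas '[[[0,0,0,0,0,0],[0,0,0,0,0,0],[0,0,0,0,0,0],[0,0,0,0,0,0],[0,0,0,0,0,0],[0,0,0,0,0,0],[0,0,0,0,0,0]]]' --gripper -1 --squeeze 10

```text
t: 8.97
tool_pos: [0.4318, 0.3325, 0.1398]
orientation: [-1.129, -2.932, 0.0]
force: [-0.7, -1.4, 2.4]
opening: 0.0117
gripper_force: 10.0
```

Call:
arm_command --deltas '[[[0,0,0,0,0,0],[0,0,0,0,0,0],[0,0,0.5,0,0,0],[0,0,1,0,0,0],[0,0,1,0,0,0],[0,0,1,0,0,0],[0,0,1,0,0,0],[0,0,1,0,0,0],[0,0,1,0,0,0],[0,0,1,0,0,0],[0,0,1.5,0,0,0],[0,0,1.5,0,0,0]]]' --squeeze 40

```text
t: 9.97
tool_pos: [0.4316, 0.3324, 0.2455]
orientation: [-1.129, -2.931, 0.001]
force: [-0.3, 0.5, -4.2]
opening: 0.0117
gripper_force: 40.0
```

Call:
arm_command --deltas '[[[0,0,2,0,0,0],[0,0,2,0,0,0],[0,0,2,0,0,0],[0,0,2,0,0,0],[0,0,1,0,0,0],[0,0,1,0,0,0],[0,0,0,0,0,0]]]'

```text
t: 10.55
tool_pos: [0.4324, 0.3329, 0.3469]
orientation: [1.128, 2.93, 0.004]
force: [-0.7, 1.0, -3.0]
opening: 0.0117
gripper_force: 40.0
```

Call:
arm_command --deltas '[[[0.7,-1.2,0,0,0,-1.7],[1.4,-2.4,0,0,0,-3.5],[1.4,-2.4,0,0,0,-3.5],[1.4,-2.4,0,0,0,-3.5],[1.4,-2.4,0,0,0,-3.5],[1.4,-2.4,0,0,0,-3.5],[1.4,-2.4,0,0,0,-3.5],[1.4,-2.4,0,0,0,-3.5],[1.4,-2.4,0,0,0,-3.5],[1.4,-2.4,0,0,0,-3.5],[1.4,-2.4,0,0,0,-3.5],[1.4,-2.4,0,0,0,-3.5]]]'

```text
t: 11.55
tool_pos: [0.5929, 0.0552, 0.3429]
orientation: [-2.07, -2.361, 0.002]
force: [0.7, 0.7, -3.2]
opening: 0.0119
gripper_force: 40.0
```

Call:
arm_command --deltas '[[[1.4,-2.4,0,0,0,-3.5],[1.4,-2.4,0,0,0,-3.5],[1.1,-1.2,0,0,0,-2],[0,0,-1,0,0,0],[0,0,-2,0,0,0],[0,0,-1.5,0,0,0],[0,0,0,0,0,0],[0,0,0,0,0,0],[0,0,0,0,0,0]]]'

```text
t: 12.3
tool_pos: [0.6317, -0.0029, 0.2999]
orientation: [-2.246, -2.196, 0.0]
force: [0.6, 0.0, -3.3]
opening: 0.0118
gripper_force: 40.0
```

Run:
```python
from h import *
s=monitor.read_state();A=R.from_rotvec(s['orientation']).as_matrix()
print(s['t'],s['tool_pos'],A.round(4),np.arctan2(A[1,1],A[0,1]),s['force'],s['opening'])
t=eyes.read_camera("top");d=eyes.read_camera("side")
cv2.imwrite('pics/t3.png',t);cv2.imwrite('pics/s3.png',d)
s=monitor.read_state();print(s['tool_pos'])
c=np.zeros((600,800,3),np.uint8)
c[:480,:396]=crop(t,330,150,132,160,3);c[:600,400:]=crop(d,300,150,100,150,4)
cv2.imwrite('pics/m3.png',c)
```

```text
12.3 [ 0.63168276 -0.0029384   0.29990424] [[ 2.230e-02  9.998e-01 -1.000e-04]
 [ 9.998e-01 -2.230e-02  1.000e-04]
 [ 1.000e-04 -1.000e-04 -1.000e+00]] -0.02228940603539126 [ 0.62698801  0.01369225 -3.33210237] 0.01178304470255074
[ 0.63227733 -0.00310515  0.30109165]
```

View pics/m3.png

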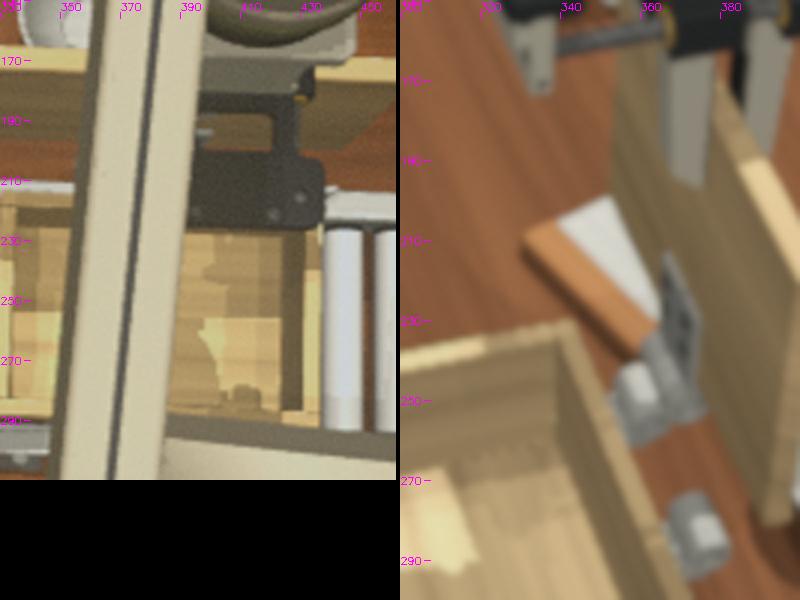

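```bash
cat > ef.py <<'E'
from h import *
from scipy.ndimage import map_coordinates,gaussian_filter
def measure(img,n,p,segs,N=25,w=5):
    g=gaussian_filter(img.astype(float).mean(2) if img.ndim==3 else img,.8);out=[]
    ks=np.arange(-w,w+.01,.25)
    for k,(a,b) in enumerate(segs):
        L=np.linspace(a,b,N+2)[1:-1];uv=proj(n,place(p,L));d=uv[-1]-uv[0];d/=np.hypot(*d);nn=np.array([-d[1],d[0]])
        for P,q in zip(L,uv):
            s=q+ks[:,None]*nn
            if s.min()<1 or s[:,0].max()>638 or s[:,1].max()>478: continue
            gr=np.abs(np.gradient(map_coordinates(g,[s[:,1],s[:,0]],order=1),.25));i=gr.argmax()
            if gr[i]>6 and 2<i<len(ks)-3: out.append((k,P,nn,q+ks[i]*nn))
    return out
def efit(data,p0,free,iters=6,w=5):  # data: (img,cam,segs)
    p=np.array(p0,float);free=list(free)
    for it in range(iters):
        ms=[(n,measure(im,n,p,sg,w=max(2,w-it))) for im,n,sg in data]
        def f(x):
            q=p.copy();q[free]=x
            return np.concatenate([((proj(n,place(q,[o[1] for o in m]))-[o[3] for o in m])*[o[2] for o in m]).sum(1) for n,m in ms if m])
        r=least_squares(f,p[free],loss='soft_l1',f_scale=.4);p[free]=r.x
    i=0
    for n,m in ms:
        e=f(r.x)[i:i+len(m)];i+=len(m)
        ks=np.array([o[0] for o in m]);print(n,{int(k):(int((ks==k).sum()),round(float(np.median(e[ks==k])),2)) for k in set(ks)})
    return p
E
python3 - <<'E'
from ef import *
t2,s2,s3=[cv2.imread(f'pics/{f}.png') for f in("t2","s2","s3")]
z=.125
rim=[((-.07,.1,z),(.07,.1,z)),((-.07,-.1,z),(.07,-.1,z)),((-.07,-.1,z),(-.07,.1,z)),((.07,-.1,z),(.07,.1,z)),
((-.06,.09,z),(.06,.09,z)),((-.06,-.09,z),(.06,-.09,z)),((-.06,-.09,z),(-.06,.09,z)),((.06,-.09,z),(.06,.09,z))]
for nm,dat in [("top",[(t2,"top",rim)]),("side2",[(s2,"side",rim)]),("side3",[(s3,"side",rim)]),("all",[(t2,"top",rim),(s2,"side",rim),(s3,"side",rim)])]:
    print(nm,efit(dat,[.541,-.001,-.0235],[0,1,2]).round(4))
lid=[((-.006,-.095,0),(-.006,-.03,0)),((-.006,.03,0),(-.006,.1,0)),((-.006,-.1,0),(-.006,-.1,.14)),((.006,-.1,0),(.006,-.1,.14)),((-.006,.1,0),(-.006,.1,.14)),
((-.006,-.1,.14),(-.006,-.02,.14)),((.006,-.1,.14),(.006,-.02,.14)),((-.006,.02,.14),(-.006,.1,.14)),((-.006,-.1,0),(.006,-.1,0))]
for fr in([0,1],[0,1,2],[0,1,2,3]): print("lid",efit([(s3,"side",lid)],[.6317,-.003,-.0223,.1945],fr).round(4))
E
```

```text
top {0: (25, -0.25), 1: (16, 0.25), 2: (25, 0.02), 3: (9, -0.99), 4: (23, 0.26), 5: (25, -0.01), 6: (8, 0.51), 7: (25, 0.0)}
top [ 0.5412 -0.0022 -0.03  ]
side {0: (10, -0.12), 1: (25, -0.0), 2: (14, 0.04), 3: (17, -0.5), 4: (4, 0.01), 5: (8, 0.16), 6: (2, 1.08), 7: (17, 0.05)}
side2 [ 0.5408 -0.0047 -0.0184]
side {0: (25, 0.49), 1: (23, -0.26), 2: (25, 0.21), 3: (21, -0.04), 4: (25, -0.26), 5: (24, 0.25), 6: (19, -0.24), 7: (25, 0.21)}
side3 [ 0.5418 -0.0046 -0.0296]
top {0: (24, 0.75), 1: (11, -1.0), 2: (25, 0.25), 3: (9, -0.75), 4: (16, 1.0), 5: (25, 0.75), 6: (7, 0.51), 7: (25, 0.25)}
side {0: (12, 0.13), 1: (25, -0.5), 2: (14, 0.25), 3: (15, -0.5), 4: (3, -0.5), 5: (8, 0.0), 6: (1, 0.76), 7: (15, 0.25)}
side {0: (25, 0.25), 1: (23, -0.5), 2: (25, 0.0), 3: (19, -0.25), 4: (25, -0.5), 5: (24, 0.0), 6: (20, -0.49), 7: (25, 0.0)}
all [ 0.5415 -0.004  -0.0283]
side {0: (3, -0.49), 1: (24, -0.99), 2: (24, -0.01), 3: (20, 0.24), 4: (1, -1.0), 5: (25, 0.26), 6: (21, 0.26), 7: (3, 1.26), 8: (25, -0.03)}
lid [ 6.337e-01 -3.000e-04 -2.230e-02  1.945e-01]
side {0: (2, -0.26), 1: (25, -0.01), 2: (24, -0.25), 3: (22, -0.0), 4: (1, 0.49), 5: (25, 0.24), 6: (21, -0.01), 7: (3, -0.51), 8: (24, 0.0)}
lid [ 6.346e-01 -6.000e-04 -3.740e-02  1.945e-01]
side {0: (2, -0.01), 1: (25, 0.0), 2: (24, -0.02), 3: (22, 0.23), 4: (1, 0.75), 5: (25, -0.01), 6: (21, -0.01), 7: (1, -1.0), 8: (25, -0.01)}
lid [ 0.637   0.0038 -0.0347  0.1886]
```

Run:
```python
from ef import *
t0,s0,t2,s3=[cv2.imread(f'pics/{f}.png') for f in("top0","side0","t2","s3")]
rub=[((-.05,.1,.078),(.05,.1,.078)),((-.05,.1,.05),(.05,.1,.05)),((-.05,.1,.05),(-.05,.1,.078)),((.05,.1,.05),(.05,.1,.078))]
for fr in([0,1],[0,1,2]): print("rub side",efit([(s0,"side",rub)],[.5418,-.0003,-.028],fr,w=3).round(4))
# rollers in top0: bright/dark crossings
g=cv2.cvtColor(t0,6).astype(float)
for v in(245,258):
    pr=g[v-2:v+3].mean(0);x=[]
    for u in range(326,420):
        if (pr[u]-150)*(pr[u+1]-150)<0: x.append(u+(150-pr[u])/(pr[u+1]-pr[u]))
    ys=[back("top",(q,v),.0265) for q in x];c=[(a+b)/2 for a,b in zip(ys[::2],ys[1::2])]
    T=np.array([.5415,0,-.028]);print(v,[round(float(q[1]+.028*(q[0]-.5415)),4) for q in c])
# box edge & rubber in the side view, same px columns
z=.125
rim=[((-.07,.1,z),(.07,.1,z)),((-.07,-.1,z),(.07,-.1,z)),((-.07,-.1,z),(-.07,.1,z)),((-.06,.09,z),(.06,.09,z)),((-.06,-.09,z),(.06,-.09,z)),((.06,-.09,z),(.06,.09,z))]
b0=[.5365,-.191,-.028]
print("box0 top",efit([(t0,"top",rim)],b0,[0,1,2]).round(4));print("box0 side",efit([(s0,"side",rim)],b0,[0,1,2]).round(4))
```

```text
side {1: (25, 0.0), 2: (25, -0.26), 3: (25, 0.25)}
rub side [ 0.5406 -0.001  -0.028 ]
side {1: (25, -0.03), 2: (25, 0.01), 3: (25, 0.05)}
rub side [ 0.5436 -0.0011  0.0017]
245 [0.0767, 0.0225, -0.0136, -0.0499]
258 [0.0764, 0.0405, 0.0042, -0.032, -0.0681]
top {0: (25, 0.49), 1: (25, -0.51), 2: (25, 0.25), 3: (7, 0.25), 4: (25, -0.0), 5: (25, -0.25)}
box0 top [ 0.5374 -0.1893 -0.0203]
side {0: (16, -0.26), 1: (25, -0.01), 2: (25, 0.01), 3: (25, -0.26), 4: (8, 0.49), 5: (25, 0.0)}
box0 side [ 0.5377 -0.1911 -0.0195]
```

Run:
```python
from h import *
t0=cv2.imread('pics/top0.png');t2=cv2.imread('pics/t2.png')
T=[.5412,-.0025,-.026]
for x in(-.065,-.058,-.04,0,.04,.058,.065):
    u,v=proj("top",place(T,[(x,.1,.078)]))[0];v=int(round(v))
    print(x,round(u,1),v,[tuple(int(c) for c in t0[v,k]) for k in range(324,333)],'|',[int(t2[v,k].mean()) for k in range(324,333)])
```

```text
-0.065 326.8 286 [(62, 71, 90), (50, 64, 90), (49, 64, 86), (50, 65, 91), (51, 71, 105), (59, 79, 115), (69, 89, 119), (133, 144, 150), (171, 182, 185)] | [75, 56, 94, 169, 184, 184, 186, 181, 184]
-0.058 326.9 282 [(69, 81, 95), (52, 66, 90), (52, 64, 89), (55, 68, 92), (49, 66, 86), (53, 74, 102), (65, 85, 116), (107, 120, 131), (163, 172, 177)] | [79, 61, 76, 131, 147, 148, 155, 163, 140]
-0.04 327.3 273 [(80, 90, 91), (56, 66, 71), (64, 71, 76), (56, 63, 75), (57, 68, 88), (53, 76, 109), (59, 80, 117), (82, 96, 115), (152, 159, 166)] | [89, 61, 73, 136, 175, 184, 184, 183, 167]
0 328.2 253 [(149, 162, 162), (71, 78, 83), (58, 68, 74), (61, 67, 75), (54, 63, 75), (57, 71, 95), (55, 78, 111), (64, 83, 120), (102, 115, 132)] | [156, 78, 58, 78, 161, 182, 185, 185, 182]
0.04 329.0 232 [(191, 203, 201), (137, 147, 146), (71, 76, 81), (57, 64, 72), (59, 65, 74), (54, 65, 79), (50, 64, 81), (51, 63, 85), (62, 76, 91)] | [198, 142, 70, 58, 83, 171, 190, 184, 184]
0.058 329.4 223 [(202, 214, 211), (163, 174, 172), (92, 103, 112), (62, 74, 93), (61, 72, 92), (67, 76, 93), (63, 75, 92), (63, 75, 89), (67, 77, 88)] | [208, 168, 99, 67, 71, 111, 172, 185, 184]
0.065 329.5 220 [(200, 213, 209), (163, 175, 173), (99, 110, 112), (80, 87, 92), (79, 88, 94), (78, 86, 90), (77, 87, 91), (83, 89, 96), (83, 87, 93)] | [208, 168, 104, 84, 83, 104, 173, 192, 189]
```

Call:
arm_command --deltas '[[[0.05,-0.15,-0.8,0,0,-0.1],[0.05,-0.15,-0.8,0,0,-0.1],[0,0,-0.6,0,0,-0.1],[0,0,-0.3,0,0,0],[0,0,0,0,0,0],[0,0,0,0,0,0],[0,0,0,0,0,0],[0,0,0,0,0,0]]]'

```text
t: 13.07
tool_pos: [0.6331, -0.0064, 0.2752]
orientation: [2.252, 2.189, 0.001]
force: [1.0, -0.0, -2.7]
opening: 0.0116
gripper_force: 40.0
```

```bash
cat > kf.py <<'E'
from ef import *
cam=lambda n:-cv2.Rodrigues(M[n]['rvec'])[0].T@M[n]['tvec']
def tube(p,c,L,n="side",r=.01):
    """local polylines: 2 silhouettes + near-end circle, tube centre c (local), along local y"""
    C=place(p,[c])[0];v=cam(n)-C;k,s=np.cos(p[2]),np.sin(p[2]);v=np.array([k*v[0]+s*v[1],0,v[2]]);D=np.hypot(*v[[0,2]])
    v/=D;m=np.array([-v[2],0,v[0]]);b=np.sqrt(1-(r/D)**2);ts=np.linspace(-.4,.4,12)*L
    out=[np.array([np.array(c)+r*(sg*b*m+r/D*v)+[0,t,0] for t in ts]) for sg in(1,-1)]
    a=np.linspace(0,2*np.pi,41);out.append(np.array([np.array(c)+[r*np.cos(q),-L/2,r*np.sin(q)] for q in a]))
    return out
def meas(g,n,p,polys,w):
    ks=np.arange(-w,w+.01,.2);o=[]
    for k,P in enumerate(polys):
        uv=proj(n,place(p,P));d=np.gradient(uv,axis=0);d/=np.hypot(*d.T)[:,None];nn=np.c_[-d[:,1],d[:,0]]
        for a,q,m in zip(P,uv,nn):
            s=q+ks[:,None]*m;gr=np.abs(np.gradient(map_coordinates(g,[s[:,1],s[:,0]],order=1),.2));i=gr.argmax()
            if gr[i]>8 and 2<i<len(ks)-3:o.append((k,a,m,q+ks[i]*m))
    return o
def kfit(img,p0,mk,free,n="side",w=3.,it=8):
    g=gaussian_filter(img.astype(float).mean(2),.6);p=np.array(p0,float);free=list(free)
    for i in range(it):
        m=meas(g,n,p,mk(p),max(1.6,w-.3*i));A=np.array([o[1] for o in m]);U=np.array([o[3] for o in m]);N=np.array([o[2] for o in m])
        def f(x):
            q=p.copy();q[free]=x;return ((proj(n,place(q,A))-U)*N).sum(1)
        r=least_squares(f,p[free],loss='soft_l1',f_scale=.3);p[free]=r.x
    e=f(r.x);ks=np.array([o[0] for o in m]);print({int(k):(int((ks==k).sum()),round(float(np.median(e[ks==k])),2)) for k in set(ks)},"rms",round(float(np.sqrt((e**2).mean())),2));return p
HY=-.028
def boxk(p): return tube(p,(0,-.039,0),.03)+tube(p,(0,.039,0),.03)   # p = hinge point x,y,yaw,z
def lidk(p):                                                       # p = knuckle point x,y,yaw,z
    return tube(p,(0,0,0),.04)+[np.linspace(a,b,15) for a,b in [((-.0015,-.02,.01),(-.0015,-.02,.052)),((-.0015,.02,.015),(-.0015,.02,.052)),((-.0015,-.02,.054),(-.0015,.02,.054))]]
def lide(p): # lid panel edges rel. to knuckle
    o=np.array([.0075,0,.014]);S=[((-.006,-.095,0),(-.006,-.03,0)),((-.006,-.1,0),(-.006,-.1,.12)),((.006,-.1,0),(.006,-.1,.12)),((-.006,-.1,0),(.006,-.1,0)),((-.006,.03,0),(-.006,.1,0))]
    return [np.linspace(a,b,20)+o for a,b in S]
def panel(img,cx,cy,w,h,s,polys=()):
    c=crop(img,cx,cy,w,h,s)
    for p,P,col in polys:
        for q in P: cv2.polylines(c,[np.int32(((proj("side",place(p,q))-[cx,cy]+.5)*s)*8)],False,col,1,cv2.LINE_AA,3)
    return c
E
python3 - <<'E'
from kf import *
s=monitor.read_state();A=R.from_rotvec(s['orientation']).as_matrix();tp=s['tool_pos'];yaw=np.arctan2(A[1,1],A[0,1]);print(s['t'],tp,yaw,s['force'])
d=eyes.read_camera("side");cv2.imwrite('pics/s4.png',d)
h0=[.6253,-.006,-.028,.1265]
s2=cv2.imread('pics/s2.png');s3=cv2.imread('pics/s3.png')
for im in(s3,d):
    for w in(2.5,4): print("hinge",kfit(im,h0,boxk,[0,1],w=w).round(4))
print("hinge xyz",kfit(d,h0,boxk,[0,1,3]).round(4))
k0=[tp[0]-.0075,tp[1],yaw,tp[2]-.1058-.014];print("k0",np.round(k0,4))
for w in(2.5,4): print("lidk",kfit(d,k0,lidk,[0,1],w=w).round(4))
print("lid edges",kfit(d,k0,lide,[0,1]).round(4))
both=lambda p:lidk(p)+lide(p)
for fr in([0,1],[0,1,2],[0,1,3]):print("lid both",fr,kfit(d,k0,both,fr).round(4))
E
```

```text
13.0667 [ 0.63310269 -0.0064477   0.27517275] -0.028345622506776243 [ 0.99574128 -0.01567389 -2.68579114]
{0: (9, -0.22), 1: (11, -0.62), 2: (16, 0.4), 3: (11, -0.02), 4: (9, 0.38), 5: (9, 0.03)} rms 0.52
hinge [ 0.6241 -0.0075 -0.028   0.1265]
{0: (9, -0.36), 1: (11, -0.76), 2: (17, 0.41), 3: (11, -0.16), 4: (9, 0.24), 5: (9, 0.0)} rms 0.57
hinge [ 0.6241 -0.0075 -0.028   0.1265]
{0: (9, -0.02), 1: (11, -0.22), 2: (11, 0.23), 3: (11, 0.18), 5: (4, -0.47)} rms 0.52
hinge [ 0.6245 -0.0063 -0.028   0.1265]
{0: (10, -0.18), 1: (11, -0.18), 2: (11, 0.13), 3: (11, 0.02), 4: (1, -1.18), 5: (3, -0.62)} rms 0.57
hinge [ 0.6245 -0.0062 -0.028   0.1265]
{0: (10, 0.04), 1: (9, -0.08), 2: (10, 0.23), 3: (9, 0.04), 4: (2, -0.58), 5: (4, -0.22)} rms 0.48
hinge xyz [ 0.6077 -0.0409 -0.028   0.1762]
k0 [ 0.6256 -0.0064 -0.0283  0.1554]
{0: (1, -0.6), 1: (4, -0.4), 2: (10, 0.07), 3: (9, 0.58), 4: (9, -0.62), 5: (14, 0.2)} rms 0.47
lidk [ 0.6263 -0.004  -0.0283  0.1554]
{0: (4, -1.29), 1: (4, -0.29), 2: (10, -0.02), 3: (9, 0.69), 4: (10, -0.51), 5: (14, 0.31)} rms 0.61
lidk [ 0.6265 -0.004  -0.0283  0.1554]
{1: (13, 0.01), 2: (15, 0.21), 3: (13, -0.41), 4: (20, -0.39)} rms 0.43
lid edges [ 0.6282 -0.0024 -0.0283  0.1554]
{0: (3, -1.03), 1: (3, 0.17), 2: (11, -0.16), 3: (7, 0.79), 4: (11, -0.21), 5: (14, 0.57), 7: (13, -0.2), 8: (16, 0.1), 9: (12, 0.04), 10: (16, -0.82)} rms 0.55
lid both [0, 1] [ 0.6271 -0.0034 -0.0283  0.1554]
{0: (6, -0.8), 1: (4, 0.5), 2: (12, -0.22), 3: (4, 0.69), 4: (9, 0.19), 5: (8, 0.8), 7: (11, -0.41), 8: (17, -0.01), 9: (11, 0.18), 10: (20, -0.2)} rms 0.48
lid both [0, 1, 2] [ 0.6279 -0.0034 -0.0393  0.1554]
{0: (5, -0.59), 1: (4, 0.01), 2: (12, 0.0), 3: (4, 0.71), 4: (10, 0.21), 5: (12, 0.7), 7: (13, -0.2), 8: (17, 0.2), 9: (12, -0.11), 10: (17, -0.79)} rms 0.5
lid both [0, 1, 3] [ 0.6316  0.0046 -0.0283  0.1442]
```

Call:
arm_command --deltas '[[[-0.1,-0.15,0,0,0,0],[0,0,-0.4,0,0,0],[0,0,-0.4,0,0,0],[0,0,-0.3,0,0,0],[0,0,-0.2,0,0,0],[0,0,0,0,0,0],[0,0,0,0,0,0]]]'

```text
t: 13.7
tool_pos: [0.6317, -0.0079, 0.2613]
orientation: [-2.252, -2.189, 0.001]
force: [-0.4, 0.1, -2.7]
opening: 0.0116
gripper_force: 40.0
```

Call:
arm_command --deltas '[[[0,0,-0.3,0,0,0],[0,0,-0.3,0,0,0],[0,0,-0.3,0,0,0],[0,0,-0.3,0,0,0],[0,0,-0.3,0,0,0],[0,0,-0.09,0,0,0],[0,0,0,0,0,0],[0,0,0,0,0,0],[0,0,0,0,0,0]]]'

```text
t: 14.45
tool_pos: [0.632, -0.0079, 0.246]
orientation: [2.253, 2.19, 0.0]
force: [-0.2, -0.2, -3.2]
opening: 0.0119
gripper_force: 40.0
```

Run:
```python
from kf import *
s=monitor.read_state();A=R.from_rotvec(s['orientation']).as_matrix();tp=s['tool_pos'];yaw=np.arctan2(A[1,1],A[0,1]);print(s['t'],tp,yaw,s['force'],A[:,2])
d=eyes.read_camera("side");cv2.imwrite('pics/s5.png',d)
h=kfit(d,[.6243,-.0068,-.028,.1265],boxk,[0,1],w=2.5);print("hinge",h.round(4))
k0=[tp[0]-.0075,tp[1],yaw,tp[2]-.1198];print("k0",np.round(k0,4))
k=kfit(d,[.6255,-.006,yaw,k0[3]],lidk,[0,1],w=2.5);print("lid",k.round(4))
c=np.vstack([np.hstack([panel(d,340,225,50,75,8),panel(d,340,225,50,75,8,[(h,boxk(h),(0,0,255)),(k,lidk(k),(0,255,0))])])])
cv2.imwrite('pics/m5.png',c);print(c.shape)
```

```text
14.45 [ 0.63197392 -0.00793902  0.24597685] -0.02833435530217015 [-0.20160005 -0.17135177 -3.2032443 ] [ 3.34286272e-04 -1.79549251e-05 -9.99999944e-01]
{0: (2, -0.7), 1: (12, -0.0), 2: (4, -0.16), 3: (4, -0.7), 4: (11, 0.2), 5: (8, 0.9)} rms 0.51
hinge [ 0.6216 -0.0062 -0.028   0.1265]
k0 [ 0.6245 -0.0079 -0.0283  0.1262]
{0: (12, 0.2), 1: (2, 0.1), 2: (16, -0.01), 3: (8, -0.59), 4: (3, -0.59)} rms 0.43
lid [ 0.6216 -0.0096 -0.0283  0.1262]
(600, 800, 3)
```

View pics/m5.png

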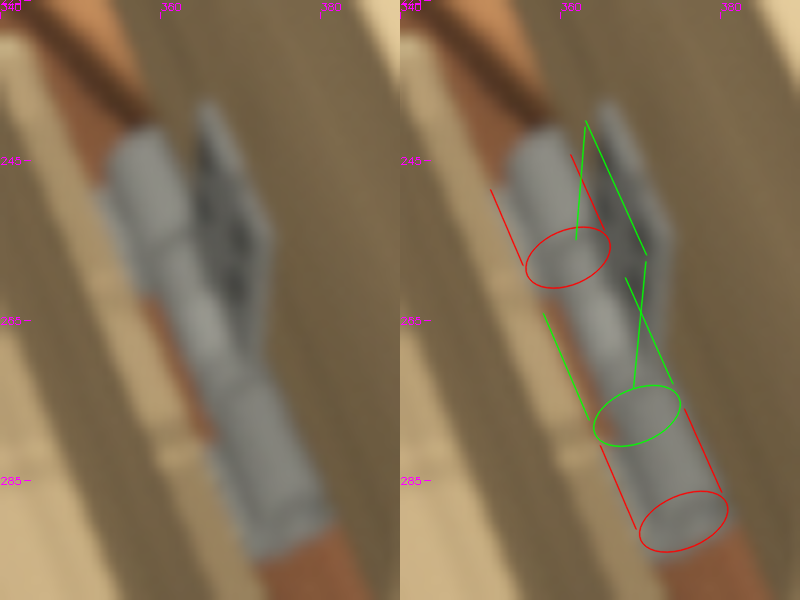

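The close-up shows the lid knuckle sitting in the gap: far tube around px (360,250), lid tube around (366,265), near tube around (373,283). The overlay edges are biased by the wood background, so I'll measure steel against wood by colour instead.

Run:
```python
from kf import *
def prof(f,p,ys):
    im=gaussian_filter(cv2.imread(f'pics/{f}.png').astype(float),(.5,.5,0));sat=im[:,:,2]-im[:,:,0];gr=im.mean(2)
    ks=np.arange(-11,11.1,1)
    print(f,"perp px:",ks.astype(int).tolist())
    a=proj("side",place(p,[(0,-.05,0),(0,.05,0)]));d=a[1]-a[0];d/=np.hypot(*d);nn=np.array([-d[1],d[0]])
    for y in ys:
        q=proj("side",place(p,[(0,y,0)]))[0];s=q+ks[:,None]*nn
        print(f"{y*1000:5.0f} S",*[f"{int(v):3d}" for v in map_coordinates(sat,[s[:,1],s[:,0]],order=1)])
p=[.6243,-.0068,-.028,.1265]
prof("s5",p,np.arange(-.062,.066,.006));prof("s3",p,np.arange(-.058,.06,.012))
# along-axis grey profile, on centreline and offset to upper side
for f in("s5","s3"):
    g=gaussian_filter(cv2.imread(f'pics/{f}.png').astype(float),(.4,.4,0)).mean(2)
    ys=np.arange(-.064,.066,.002)
    for off in(-3,0,3):
        uv=proj("side",place(p,[(0,y,0) for y in ys]));d=uv[-1]-uv[0];d/=np.hypot(*d);uv=uv+off*np.array([-d[1],d[0]])
        print(f,off,[(int(round(y*1000)),int(v)) for y,v in zip(ys,map_coordinates(g,[uv[:,1],uv[:,0]],order=1))])
```

```text
s5 perp px: [-11, -10, -9, -8, -7, -6, -5, -4, -3, -2, -1, 0, 1, 2, 3, 4, 5, 6, 7, 8, 9, 10, 11]
  -62 S  58  58  58  57  56  54  53  51  50  54  56  58  59  61  63  61  54  47  44  42  42  42  43
  -56 S  58  58  54  43  27  15  10   9   9  10  10  11  10  11  15  21  31  39  43  43  42  42  42
  -50 S  58  58  54  43  28  14   9   8   8   8   8   8   7   8  10  16  27  38  42  43  42  42  42
  -44 S  58  58  53  43  26  13   8   7   7   7   8   8   8   8  10  15  25  37  42  43  42  42  43
  -38 S  58  58  55  44  27  13   8   7   7   7   8   8   8   9  10  15  27  38  42  43  42  42  42
  -32 S  58  58  56  46  30  16   9   7   7   8   8   8   8   9  10  17  29  38  43  43  42  42  42
  -26 S  63  63  62  58  51  42  30  18   9   7   8   8   8   8  10  16  27  38  42  43  42  42  42
  -20 S  59  60  61  63  65  60  42  22  10   8   8   8   8   8  10  16  27  38  43  43  43  42  43
  -14 S  64  65  66  66  66  59  41  20   9   7   7   8   8   8  10  17  29  39  43  44  43  42  43
   -8 S  65  66  67  68  68  63  46  24  11   8   8   8   8   7   9  13  22  33  41  43  43  43  43
   
[... 5973 characters left out ...]
9), (-60, 105), (-58, 110), (-56, 110), (-54, 109), (-52, 115), (-50, 133), (-48, 157), (-46, 176), (-44, 184), (-42, 185), (-40, 185), (-38, 186), (-36, 185), (-34, 178), (-32, 163), (-30, 143), (-28, 130), (-26, 128), (-24, 127), (-22, 126), (-20, 122), (-18, 112), (-16, 100), (-14, 92), (-12, 90), (-10, 90), (-8, 89), (-6, 89), (-4, 90), (-2, 90), (0, 90), (2, 90), (4, 90), (6, 90), (8, 89), (10, 89), (12, 89), (14, 91), (16, 96), (18, 102), (20, 107), (22, 107), (24, 107), (26, 109), (28, 113), (30, 121), (32, 129), (34, 137), (36, 149), (38, 166), (40, 182), (42, 187), (44, 190), (46, 191), (48, 191), (50, 192), (52, 193), (54, 193), (56, 191), (58, 184), (60, 163), (62, 130), (64, 95)]
```

Call:
arm_command --deltas '[[[0.06,0.05,0.04,0,0,0],[0,0,0,0,0,0],[0,0,0,0,0,0],[0,0,0,0,0,0],[0,0,0,0,0,0],[0,0,0,0,0,0],[0,0,0,0,0,0],[0,0,0,0,0,0]]]'

```text
t: 15.17
tool_pos: [0.6325, -0.0074, 0.2461]
orientation: [-2.253, -2.19, -0.0]
force: [0.5, -0.4, -3.8]
opening: 0.0122
gripper_force: 40.0
```

Run:
```python
from kf import *
s=monitor.read_state();print(s['t'],s['tool_pos'],s['force'],s['wrist_torque'],np.abs(s['dq']).max())
p=[.6243,-.0068,-.028,.1265]
d=eyes.read_camera("side").astype(float);cv2.imwrite('pics/s6.png',d)
im=gaussian_filter(d,(.5,.5,0));sat=im[:,:,2]-im[:,:,0];g=gaussian_filter(d,(.4,.4,0)).mean(2)
a=proj("side",place(p,[(0,-.05,0),(0,.05,0)]));t=a[1]-a[0];t/=np.hypot(*t);nn=np.array([-t[1],t[0]])
for y in(-.044,-.014,-.008,.004,.010,.028):
    ks=np.arange(-9,0,.05);q=proj("side",place(p,[(0,y,0)]))[0]+ks[:,None]*nn;v=map_coordinates(sat,[q[:,1],q[:,0]],order=1);print(y,"left edge",ks[np.argmin(np.abs(v-(v[0:60].max()+8)/2))].round(2))
ys=np.arange(-.06,.06,.001);uv=proj("side",place(p,[(0,y,0) for y in ys]));v=map_coordinates(g,[uv[:,1],uv[:,0]],order=1)
print([(int(round(y*1000)),int(x)) for y,x in zip(ys,v) if -.056<y<-.044 or -.024<y<-.006 or .02<y<.04])
# stop/bystander sanity: box moved between s3 and now?
s3=cv2.imread('pics/s3.png').astype(float);z=.125
rim=[((-.07,.1,z),(.0,.1,z)),((-.07,-.1,z),(.07,-.1,z)),((-.07,-.1,z),(-.07,.1,z)),((-.06,.09,z),(.0,.09,z)),((.06,-.09,z),(.06,.09,z))]
for i in(s3,d): print(efit([(i,"side",rim)],[.5415,-.004,-.028],[0,1,2],w=3).round(4))
```

```text
15.1667 [ 0.63246178 -0.00744671  0.24612073] [ 0.5213413  -0.41438251 -3.83864105] [-0.02192545 -0.14924728  0.00964828] 0.0016588437659274284
-0.044 left edge -7.3
-0.014 left edge -4.5
-0.008 left edge -4.55
0.004 left edge -4.4
0.01 left edge -4.4
0.028 left edge -7.0
[(-56, 119), (-55, 119), (-54, 117), (-53, 115), (-52, 114), (-51, 114), (-50, 115), (-49, 117), (-48, 120), (-47, 123), (-46, 125), (-45, 126), (-24, 125), (-23, 125), (-22, 124), (-21, 124), (-20, 123), (-19, 121), (-18, 120), (-17, 118), (-16, 118), (-15, 118), (-14, 120), (-13, 122), (-12, 124), (-11, 126), (-10, 126), (-9, 127), (-8, 128), (-7, 129), (20, 133), (21, 132), (22, 132), (23, 132), (24, 131), (25, 129), (26, 126), (27, 123), (28, 121), (29, 121), (30, 122), (31, 124), (32, 128), (33, 131), (34, 133), (35, 135), (36, 136), (37, 136), (38, 137), (39, 137)]
side {0: (25, 0.49), 1: (23, -0.01), 2: (25, -0.02), 3: (25, -0.26), 4: (25, -0.02)}
[ 0.5415 -0.0047 -0.0286]
side {0: (25, 0.51), 1: (25, 0.0), 2: (25, 0.01), 3: (25, -0.49), 4: (25, 0.0)}
[ 0.5416 -0.0048 -0.03  ][ WARN:0@3.153] global loadsave.cpp:1063 imwrite_ Unsupported depth image for selected encoder is fallbacked to CV_8U.
```

Run:
```python
from kf import *
for n,f in(("top","top0"),("side","side0")):
    im=cv2.imread(f'pics/{f}.png')
    mk=lambda p:sum([tube(p,(-(.079-.036*k),0,.0265),.11,n,.0135)[:2] for k in range(3)],[])
    for y0 in(-.001,-.004): print(n,kfit(im,[.5415,y0,-.026-np.pi/2],mk,[1],n=n,w=3).round(4)[1])
    # box of the start, same camera, and stop rubber faces via darkest-row edges
s0=cv2.imread('pics/side0.png');g=gaussian_filter(s0.astype(float),(.4,.4,0)).mean(2)
for x in(-.03,0,.03):
    zs=np.arange(.036,.100,.002);uv=proj("side",place([.5415,-.004,-.027],[(x,.1,z) for z in zs]))
    print(x,[(int(z*1000+.5),int(v)) for z,v in zip(zs,map_coordinates(g,[uv[:,1],uv[:,0]],order=1))])
```

```text
{0: (12, -0.3), 1: (9, 0.6), 2: (10, -0.4), 3: (12, 0.4), 4: (12, -0.2), 5: (12, 0.4)} rms 0.5
top -0.0024
{0: (12, -0.3), 1: (9, 0.6), 2: (10, -0.4), 3: (12, 0.4), 4: (12, -0.2), 5: (12, 0.4)} rms 0.5
top -0.0024
{0: (12, 0.62), 1: (12, -0.38), 2: (12, 0.42), 3: (12, -0.78), 4: (12, 0.42), 5: (11, -0.78)} rms 0.62
side -0.0046
{0: (12, 0.61), 1: (12, -0.39), 2: (12, 0.41), 3: (12, -0.79), 4: (12, 0.42), 5: (11, -0.78)} rms 0.63
side -0.0046
-0.03 [(36, 104), (38, 104), (40, 104), (42, 103), (44, 102), (46, 100), (48, 95), (50, 85), (52, 70), (54, 52), (56, 37), (58, 26), (60, 23), (62, 21), (64, 21), (66, 22), (68, 22), (70, 23), (72, 24), (74, 26), (76, 31), (78, 37), (80, 43), (82, 51), (84, 63), (86, 78), (88, 95), (90, 112), (92, 133), (94, 155), (96, 173), (98, 176)]
0 [(36, 102), (38, 102), (40, 102), (42, 102), (44, 101), (46, 99), (48, 94), (50, 85), (52, 72), (54, 54), (56, 38), (58, 26), (60, 22), (62, 21), (64, 21), (66, 21), (68, 22), (70, 23), (72, 22), (74, 25), (76, 29), (78, 35), (80, 41), (82, 49), (84, 59), (86, 75), (88, 92), (90, 110), (92, 131), (94, 152), (96, 169), (98, 176)]
0.03 [(36, 101), (38, 102), (40, 102), (42, 102), (44, 101), (46, 100), (48, 97), (50, 88), (52, 75), (54, 58), (56, 41), (58, 28), (60, 22), (62, 22), (64, 22), (66, 21), (68, 20), (70, 20), (72, 21), (74, 24), (76, 28), (78, 34), (80, 40), (82, 49), (84, 59), (86, 75), (88, 93), (90, 112), (92, 132), (94, 153), (96, 170), (98, 181)]
```

The rollers put the bay at the same y as the box in both cameras (side -4.6 vs -4.7 mm, top -2.4 vs -2.2 mm), so the box is home. The knuckles line up and the lid hangs still, so I'm handing the job in.

```bash
python3 -c "
from plant import ticket;print(ticket.close_job())"
```

```text
the job is handed in; nothing more can be done
None
```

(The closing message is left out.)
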